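# Clamp a tube block in the block shaker and start it

## Robot

A 6-joint arm with a two-finger parallel gripper is mounted at the origin on a cart in front of the work surface, level with it; the furniture and walls round the work are solid. World frame = base frame: x ahead of the robot, y to its left, z up, the work surface at z = 0. Lengths are in m, angles in degrees, forces in N, time in s.
With the tool pointing down it reaches from about 0.425 to 1.125 m from the base axis. Payload 14.9 kg.
Tool frame: the origin (TCP) lies at the very end of the fingers, on their centre line; the grasp point (between the pads) lies 19 mm behind it; z points along the fingers, y is the direction in which the jaws open and shut (so a half turn about z gives the same grasp; the last joint's range is limited). The gripper opens to 91 mm and grips with 3 to 60 N. Pads are 32 mm wide; open, the fingers measure 118 mm over their backs; the gripper's body (76 mm by 178 mm) begins 60 mm behind the grasp point.
Start: joints at [74.41, 21.709, 99.362, -0, 58.929, -1.908], TCP at [0.166, 0.68, 0.214] pointing down, gripper open.
Joint ranges: [-158.91, 158.91], [-42.39, 125.64], [0.06, 152.35], [-60.88, 240.88], [17.5, 164.5], [-176.32, 176.32]. Speed limits (degrees/s): [108.29, 108.29, 136.94, 180, 180, 180].

## Interface

Orientations are given as a 3x3 rotation matrix whose columns are the frame's x, y, z axes.
In Python, from station import bot gives the robot as it stands. Calls block until the motion is done:
- bot.move_to(position, orientation): joint-space move of the TCP to a pose.
- bot.move_l(position, frame=None, feed=0.15, stop_force=None): straight line of the TCP; frame=None keeps the orientation; feed is the mean speed in m/s. With stop_force (N) it stops when the force on the tool has changed by that much, and returns True; else False.
- bot.movej(angles): joint-space move.
- bot.grip(opening): opening from 0.0 (shut) to 1.0 (fully open); the grip force is fixed at half the most; returns when the fingers have stopped.
- bot.pause(seconds).
- bot.ik(position, orientation): joint angles nearest the present ones, or None.
- bot.state(): the state.
- bot.capture(name): name is "scene" or "top"; returns a dict with "image" (400x640x3 uint8, blue, green, red), "intrinsics" (3x3 intrinsics, pixels), "rvec" (rotation vector, rad) and "tvec" (3), from world to camera coordinates, as OpenCV has them. Camera axes: x right, y down, z forward; pixel columns grow to the right and rows downward; lengths in m; the calibration is good to about 2 mm. A picture is of the moment at which its call begins. There is no depth.
A pose or a line that the arm cannot do raises bot.PlanningError and nothing moves.
- bot.finish_job(): hands the job in, once; it reports no verdict.
Trained networks look in a picture, given as the dict that the camera call returned (one of the last four; its "shot" number tells which), for a name from the list of things; names that differ only in an ending like _2 or _b are one class to them, and where a whole thing is asked for, a point or a joint stands for the part that bears it (a point fixed in the world has none). Each returns a list of dicts, best first, with "p" (0 to 1); they miss things now and then, are a little off and sometimes report something else, mostly with a low value. They report only what shows in the picture. A call takes as long as a camera call.
- bot.boxes_of(picture, target): "xyz" ([x, y, z] in m, in world coordinates, good to about 4 mm: the middle of the surface that is visible of it).
- bot.silhouettes(picture, target): "pixels" (400x640 bool, what is visible of it).
- bot.pinpoint(picture, target): "xyz" ([x, y, z] in m, in world coordinates, good to about 4 mm: a listed point, or the origin of a listed thing).
The state is a dict: "time": time; "joints": joint angles; "qd": joint speeds; "tau": joint torques, N m; "eef_pos": TCP position; "tcp_rot": TCP orientation; "ft_force": force on the tool from outside, world axes, zero at the start; "torque": the same for the moment, N m; "grip_width": opening from 0.0 (shut) to 1.0 (fully open).
Only numpy, scipy, OpenCV 4.12 (cv2) and the standard library are available. Lean on these libraries where they do the work, as an engineer would, in place of code of your own. Each camera call takes 0.05 s, during which the arm holds its last target. There are 200 camera calls.

## Task

Get the tube block shaking: set the tube block lengthways on the shaker's tray, slide it under the raised clamp plate fully home against the back stop, and screw the clamp knob down clockwise until it stops. Then press, one at a time and fully down, the leftmost round key to wake the shaker, the middle round key to choose fast, and last the long bar key to start. Do not press the rightmost round key, and leave the power adapter and the two bottles standing where they are.

Things in the scene. Friction and masses are not known exactly. Their poses are not given: they have to be found in the camera images.
- tube_block: micro tube block, solid plastic, 66 x 104 x 26 mm high, a grid of round black holes in its top, loose on the bench, about 90 g. Origin: centre of its underside; y along its 104 mm length, x across its 66 mm width, z up. Grasp it across the width; either end may go in first. Gel tanks up to about 110 mm high stand close behind it (world x > 0.48 m): come down to it from above 150 mm.
- shaker: white bench machine fixed to the bench, 230 deep (x = -125 to 105) x 200 wide x 188 mm high with the clamp raised. Origin on the bench below it; x to its back, y to its left, z up. Aluminium tray: floor at z = 72 mm, x = -62 to 100, y = -80 to 80 mm, nothing above it in front of x = 29 mm. Clamp axis upright at x = 58 mm, y = 0. Key panel at the front, lower.
- block_seat (a point): point on the tray floor (shaker x = 28 mm, y = 0) where the centre of the block's underside lies when it is home, its length along shaker x. Two guide rails 6 mm high, 72 mm apart, with flared front ends at shaker x = 0, run back to the stop (16 mm high, front face at x = 80 mm). The block at home stands out 53 mm in front of the plate; push it the last part at its front face, clear of knob.
- clamp_plate: sprung clamp plate, black rubber underside 54 x 62 mm on the clamp axis, under an aluminium crossbar 30 mm deep, 152 mm wide, z = 126 to 142 mm (rod nuts to 149 mm) on two 13 mm rods at shaker y = +-64 mm. Origin: centre of the rubber underside, 108 mm above the bench when fully raised, 98 mm when it meets the block.
- clamp_knob (a joint): angle of the clamp screw, rad: 0 fully raised, 6.8 the stop, fully down; starts between 0 and 1.0. It grows as the knob is turned clockwise seen from above. Knob and plate sink 13.2 mm a turn (2.1 mm a rad). The plate meets the block at about 4.8 rad, then its spring is compressed to about 17 N at the stop. Light friction (0.07 N m) holds the knob where it is left.
- knob_grip (a point): on the clamp axis at half height of the knob: a black ribbed upright round knob, 50 mm in diameter, 28 mm high, to be gripped across its diameter from above, at any angle. Its underside is 160 mm above the bench when fully raised and sinks as it is turned; at the stop it is 4 mm above the crossbar, so keep the fingertips at most 2 mm below the knob's underside.
- key_wake_top (a point): centre of the top of the leftmost round key (wakes the shaker), 19 mm in diameter, on the panel that slopes 10 degrees towards the robot; z along the key's outward normal. The three round keys stand in a row 44 mm apart, 9 mm proud of the panel.
- key_fast_top (a point): centre of the top of the middle round key (fast), as the first.
- key_slow_top (a point): centre of the top of the rightmost of the three round keys (slow, not to be pressed), as the first.
- key_start_top (a point): centre of the top of the long bar key (start), 17 x 44 mm, at the right end of the row, its centre 50 mm beyond the rightmost round key; z along its outward normal.
- key_wake (a joint): travel of the leftmost round key in m: 0 released, 0.005 fully down. All keys are spring keys: 1.8 N to start moving, 4.8 N fully down, and they spring back.
- key_fast (a joint): travel of the middle round key, as above.
- key_slow (a joint): travel of the rightmost round key, as above.
- key_start (a joint): travel of the long bar key, as above.
- adapter: bystander, not to be moved: a black power adapter 120 x 70 x 34 mm high lying loose on the bench, in the same area as the tube block; the two may have changed places. Origin: centre of its underside, x along its length.
- bottle_tall: bystander: a loose reagent bottle 68 mm in diameter and 138 mm high, close beside or behind the shaker. Origin: centre of its underside.
- bottle_small: bystander: a loose reagent bottle 62 mm in diameter and 120 mm high, close behind or beside the shaker. Origin: centre of its underside.

How it is judged (in metres and radians):
On the way, in this order (a step that is already met when the one before it is completed fails the run):
1. the tube block lies flat on the tray, home against the back stop (x of tube_block in the frame of block_seat between -0.005 and 0.004 m and y of tube_block in the frame of block_seat between -0.006 and 0.006 m and z of tube_block in the frame of block_seat below 0.003 m and angle between the y axis of tube_block and the x axis of shaker, either way round below 0.12 rad), for 0.2 s.
2. the clamp is screwed down to its stop and the plate presses on the block (value of joint clamp_knob above 6.3 rad and contact force between clamp_plate and tube_block above 9 N), for 0.2 s.
3. the leftmost round key is pressed down (value of joint key_wake above 0.0035 m), for 0.05 s.
4. the middle round key is pressed down (value of joint key_fast above 0.0035 m), for 0.05 s.
5. the long bar key is pressed down (value of joint key_start above 0.0035 m), for 0.05 s.
At the end, for the whole second after the job is handed in: The tube block is at rest on the tray within about 5 mm of home along the shaker and 6 mm across, straight within 0.12 rad; the clamp knob is within 0.5 rad of its stop, with more than 9 N from the plate on the block; all four keys are released (all of step 2 and x of tube_block in the frame of block_seat between -0.005 and 0.004 m and y of tube_block in the frame of block_seat between -0.006 and 0.006 m and angle between the y axis of tube_block and the x axis of shaker, either way round below 0.12 rad and linear speed of tube_block below 0.01 m/s and value of joint each of key_wake, key_fast, key_slow, key_start below 0.0015 m); the robot touches nothing.
It fails at once if the rightmost round key was pressed (value of joint key_slow above 0.003 m).
It fails at once if two keys were pressed at once (value of joint each of key_wake, key_fast above 0.003 m or value of joint each of key_fast, key_start above 0.003 m or value of joint each of key_wake, key_start above 0.003 m).
It fails at once if the start key was pressed with the block not clamped (value of joint key_start above 0.0035 m and contact force between clamp_plate and tube_block below 5 N).
It fails at once if the power adapter was displaced by more than 30 mm (distance of adapter from where it was at the start of the episode above 0.03 m).
It fails at once if a bottle was displaced by more than 30 mm or tipped (distance of any of bottle_tall, bottle_small from where it was at the start of the episode above 0.03 m or angle between any of bottle_tall, bottle_small's own z axis and vertical above 0.4 rad).
It also fails if it takes over 72 s, if anything falls off the work surface, if the arm or the gripper's body presses on something with over 40 N, if the wrist force passes 120 N, or if a joint passes its speed limit or range.

## Working session

There is one attempt and no reset: what is moved stays moved. The work goes in short steps, each a Python script; the robot and the scene stay as the last script left them, time stands still between calls to the robot, and variables do not carry over. Pictures are saved under pics/ and viewed, about 8 in all and at most 12, crops included, and the job is handed in when it is done.

```bash
ls; mkdir -p pics; python3 - <<'E'
from station import bot
import cv2,numpy as np
for n in("scene","top"):
    p=bot.capture(n); cv2.imwrite(f"pics/a_{n}.png",p["image"])
    R=cv2.Rodrigues(np.array(p["rvec"]))[0]; print(n,"cam at",-R.T@np.array(p["tvec"]).ravel())
    for t in("tube_block","shaker","block_seat","clamp_plate","knob_grip","key_wake_top","key_fast_top","key_slow_top","key_start_top","adapter","bottle_tall","bottle_small"):
        print(t,[(np.round(d["xyz"],4).tolist(),round(d["p"],2)) for d in bot.pinpoint(p,t)][:2])
print(bot.state()["time"])
E
```

```text
pics
scene cam at [0.37275243 0.87721754 0.86514963]
tube_block [([0.4359, 0.3537, 0.0009], 0.89), ([0.4245, -0.2108, 0.0612], 0.59)]
shaker [([0.5435, -0.1841, 0.001], 0.94)]
block_seat [([0.576, -0.1915, 0.0724], 0.82)]
clamp_plate [([0.5986, -0.2, 0.1079], 0.55)]
knob_grip [([0.6005, -0.2037, 0.176], 0.63)]
key_wake_top [([0.4744, -0.08, 0.0561], 0.38)]
key_fast_top [([0.458, -0.1236, 0.0567], 0.61)]
key_slow_top [([0.4449, -0.1621, 0.0597], 0.43)]
key_start_top [([0.4261, -0.212, 0.0563], 0.59)]
adapter [([0.4254, 0.1772, -0.0002], 0.98), ([0.4436, -0.1644, 0.0593], 0.52)]
bottle_tall [([0.6012, -0.0485, -0.001], 0.68)]
bottle_small [([0.6972, -0.2308, 0.0018], 0.76)]
top cam at [0.37963511 0.02607274 1.33525751]
tube_block [([0.4401, 0.352, 0.0031], 0.9)]
shaker [([0.5509, -0.1813, 0.006], 0.86)]
block_seat [([0.5765, -0.1904, 0.069], 0.95)]
clamp_plate [([0.4306, -0.2122, 0.0555], 0.74), ([0.6077, -0.2019, 0.1103], 0.55)]
knob_grip [([0.6042, -0.2031, 0.172], 0.79)]
key_wake_top []
key_fast_top [([0.4573, -0.1234, 0.0533], 0.41), ([0.5489, -0.1811, 0.0049], 0.41)]
key_slow_top [([0.4396, -0.1646, 0.0549], 0.6), ([0.5985, -0.0451, -0.0005], 0.29)]
key_start_top [([0.4276, -0.2123, 0.0534], 0.65)]
adapter [([0.427, 0.1855, -0.0014], 0.59)]
bottle_tall [([0.599, -0.0458, -0.0009], 0.71)]
bottle_small [([0.6997, -0.2258, -0.0028], 0.61), ([0.602, -0.203, 0.1729], 0.61)]
1.3
```

View pics/a_scene.png

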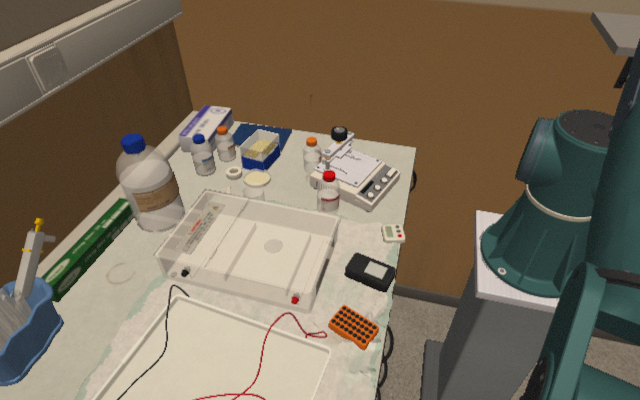

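View pics/a_top.png

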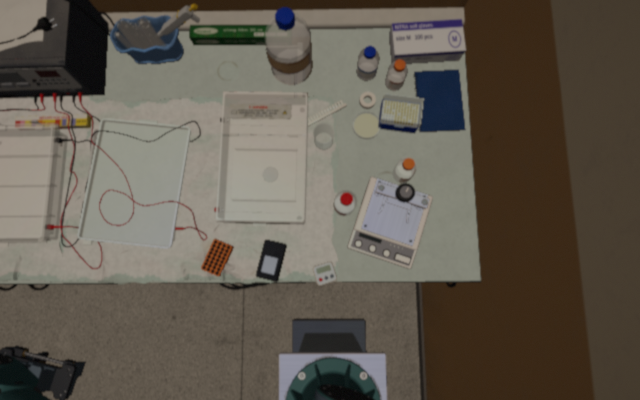

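The orange tube block lies at about top-view (217,257), the black adapter at (270,260), the shaker at (392,222) with its knob at (405,192), and the two bottles stand beside and behind it. Next I refine the block and shaker poses.

```bash
cat > h.py <<'E'
import numpy as np, cv2
def unproject(p,uv,z):
    R=cv2.Rodrigues(np.array(p["rvec"]))[0]; t=np.array(p["tvec"]).ravel()
    n=cv2.undistortPoints(np.float64(uv).reshape(-1,1,2),np.array(p["intrinsics"]),None).reshape(-1,2)
    d=np.c_[n,np.ones(len(n))]@R; c=-R.T@t
    return c+d*((z-c[2])/d[:,2])[:,None]
def block(bot,p,z=0.026):
    s=bot.silhouettes(p,"tube_block")[0]; m=s["pixels"].astype(np.uint8)
    c=max(cv2.findContours(m,cv2.RETR_EXTERNAL,cv2.CHAIN_APPROX_NONE)[0],key=cv2.contourArea).reshape(-1,2)
    w=unproject(p,c,z)[:,:2]
    (cx,cy),(a,b),_=r=cv2.minAreaRect(np.float32(w*1000)); q=cv2.boxPoints(r)
    e=max((q[1]-q[0],q[2]-q[1]),key=np.linalg.norm); e=e*np.sign(e[0])
    return np.array([cx,cy])/1000,sorted((a,b)),np.degrees(np.arctan2(e[1],e[0])),s["p"]
E
python3 - <<'E'
from station import bot
import numpy as np,cv2
from h import *
T=("shaker","block_seat","clamp_plate","knob_grip","key_wake_top","key_fast_top","key_slow_top","key_start_top")
ref=dict(shaker=(.546,-.183),block_seat=(.576,-.191),clamp_plate=(.601,-.202),knob_grip=(.602,-.203),key_wake_top=(.474,-.08),key_fast_top=(.458,-.1235),key_slow_top=(.442,-.163),key_start_top=(.427,-.212))
obs={t:[] for t in T}
for k in range(3):
  for n in("scene","top"):
    p=bot.capture(n)
    if k==0: print(n,block(bot,p))
    for t in T:
        for d in bot.pinpoint(p,t):
            if np.hypot(*(np.array(d["xyz"][:2])-ref[t]))<.018: obs[t].append(d["xyz"]); break
for t in T: o=np.array(obs[t]); print(t,len(o),o.mean(0).round(4) if len(o) else'',o.std(0).round(4) if len(o) else '')
from scipy.optimize import least_squares
def f(v):
    x,y,a,kx,ky=v; c,s=np.cos(a),np.sin(a); R=np.array([[c,-s],[s,c]])
    L=dict(shaker=(0,0),block_seat=(.028,0),clamp_plate=(.058,0),knob_grip=(.058,0),key_wake_top=(kx,ky),key_fast_top=(kx,ky-.044),key_slow_top=(kx,ky-.088),key_start_top=(kx,ky-.138))
    return np.concatenate([(np.array(o)[:2]-(R@L[t]+(x,y)))*250 for t in T for o in obs[t]])
r=least_squares(f,[.547,-.183,-.34,-.104,.07],loss="soft_l1"); print(r.x.round(4),np.degrees(r.x[2]),np.sqrt(np.diag(np.linalg.inv(r.jac.T@r.jac))))
print(bot.state()["time"])
E
```

```text
scene (array([0.43470645, 0.35740457]), [75.56692504882812, 107.66472625732422], np.float32(-22.589832), 0.66)
top (array([0.436116 , 0.3491329]), [66.4544677734375, 103.4344711303711], np.float32(-24.05007), 0.56)
shaker 6 [ 0.5475 -0.1832  0.0027] [0.0038 0.0021 0.0021]
block_seat 5 [ 0.5758 -0.1941  0.0706] [0.0011 0.0017 0.0017]
clamp_plate 6 [ 0.6038 -0.2027  0.1083] [0.0047 0.0012 0.0022]
knob_grip 6 [ 0.6038 -0.2034  0.173 ] [0.001  0.002  0.0013]
key_wake_top 6 [ 0.4716 -0.0821  0.0544] [0.001  0.0027 0.0024]
key_fast_top 6 [ 0.4596 -0.1232  0.0564] [0.0019 0.0023 0.002 ]
key_slow_top 6 [ 0.4426 -0.1643  0.0562] [0.0017 0.0022 0.0033]
key_start_top 5 [ 0.4266 -0.2107  0.055 ] [0.0015 0.0014 0.0016]
[ 0.5489 -0.1838 -0.3405 -0.1061  0.071 ] -19.511996468181643 [0.00107705 0.00110803 0.01665172 0.00141446 0.00277253]
4.1
```

```bash
cat >> h.py <<'E'
SX,SY,SA=.5489,-.1838,-.3405
def sh(x,y,z): c,s=np.cos(SA),np.sin(SA); return [SX+c*x-s*y,SY+s*x+c*y,z]
def down(a): c,s=np.cos(a),np.sin(a); return np.array([[c,s,0],[s,-c,0],[0,0,-1.]])
E
python3 - <<'E'
from station import bot
import numpy as np,cv2
from h import *
a=np.radians(-24); g=np.array([.436,.350])-.025*np.array([np.cos(a),np.sin(a)])
bot.move_to([*g,.17],down(a)); bot.move_l([*g,.009],feed=.12,stop_force=10)
print(bot.state()["eef_pos"]); bot.grip(0.0); print("w",bot.state()["grip_width"]*91)
bot.move_l([*g,.20],feed=.2)
print("w",bot.state()["grip_width"]*91, bot.state()["joints"])
bot.move_to(sh(-.051,0,.16),down(SA))
p=bot.capture("top"); cv2.imwrite("pics/b.png",cv2.resize(p["image"][140:300,300:500],None,fx=4,fy=4)[:600])
print(bot.state()["time"])
E
```

```text
[0.41352896 0.36046682 0.00962273]
w 65.86115503585151
w 65.72267392258674 [3.86451346e+01 9.18936348e+00 1.17520528e+02 1.62768287e-04
 5.33849674e+01 1.52643306e+02]
11.4917
```

View pics/b.png

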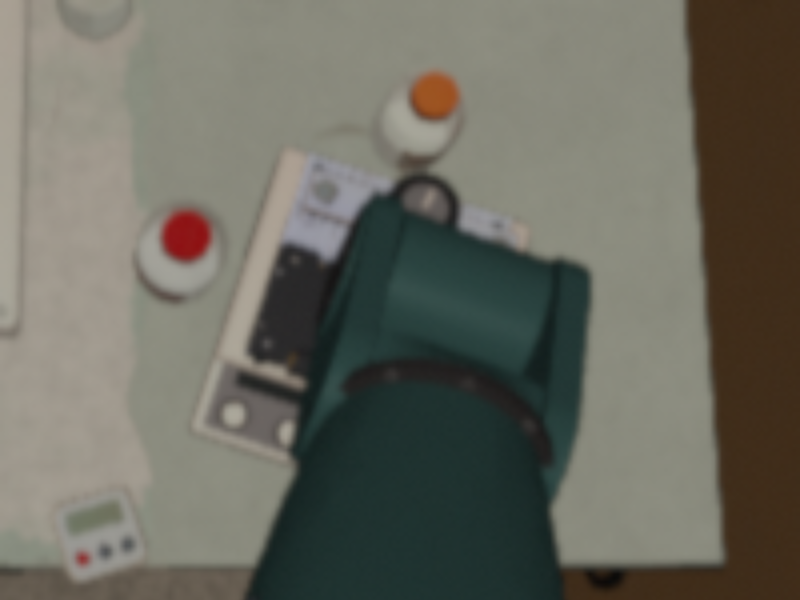

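The arm hides the block, but the jaws closed to 65.8 mm, so it is held across its width; the knob shows at crop (425,205). Next: lower it and slide it in.

```bash
python3 - <<'E'
from station import bot
import numpy as np,cv2
from h import *
S=lambda:(np.array(bot.state()["eef_pos"])-[SX,SY,0])@np.array([[np.cos(SA),-np.sin(SA),0],[np.sin(SA),np.cos(SA),0],[0,0,1]])
bot.move_l(sh(-.056,0,.15)); 
h=bot.move_l(sh(-.056,0,.079),feed=.06,stop_force=4); z=S()[2]; print("floor",h,S(),bot.state()["ft_force"])
z=max(z,.0815)+.001
bot.move_l(sh(-.056,0,z),feed=.05)
print(bot.move_l(sh(-.015,0,z),feed=.05,stop_force=12),S(),bot.state()["ft_force"])
p=bot.capture("scene"); cv2.imwrite("pics/c.png",cv2.resize(p["image"][110:230,270:430],None,fx=5,fy=5))
print(bot.state()["time"])
E
```

```text
floor True [-5.63042037e-02  1.85019134e-05  8.09546978e-02] [1.04426793 0.23484443 1.92179013]
False [-1.53278767e-02  3.37090314e-05  8.23985558e-02] [-0.2347153   0.68852259 -0.57183027]
14.075
```

View pics/c.png

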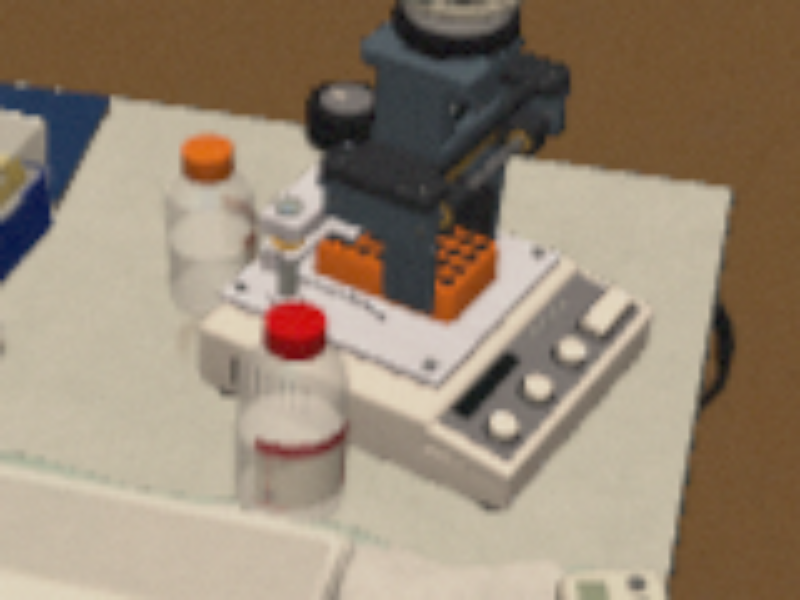

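The block (crop 410,270) has gone in straight under the plate, and the slide met no resistance. Next: lower, release, retreat and push home.

```bash
python3 - <<'E'
from station import bot
import numpy as np,cv2
from h import *
S=lambda:((np.array(bot.state()["eef_pos"])-[SX,SY,0])@np.array([[np.cos(SA),-np.sin(SA),0],[np.sin(SA),np.cos(SA),0],[0,0,1]])).round(4)
print(bot.move_l(sh(-.015,0,.0795),feed=.03,stop_force=4),S())
bot.grip(1.0); bot.move_l(sh(-.015,0,.081),feed=.05); bot.move_l(sh(-.07,0,.081),feed=.12)
bot.grip(.3)
print(bot.move_l(sh(-.050,0,.081),feed=.06,stop_force=6),S())
print(bot.move_l(sh(-.030,0,.081),feed=.03,stop_force=10),S(),bot.state()["ft_force"])
bot.pause(.3); print(S(),bot.state()["ft_force"])
bot.move_l(sh(-.08,0,.081),feed=.15); bot.move_l(sh(-.08,0,.25),feed=.25)
bot.move_to(sh(-.08,.2,.35),down(SA))
for n in("scene","top"):
    p=bot.capture(n); im=p["image"][110:230,270:430] if n=="scene" else p["image"][165:285,330:450]
    cv2.imwrite(f"pics/d_{n}.png",cv2.resize(im,None,fx=5,fy=5))
    for t in("tube_block","block_seat","knob_grip"): print(t,[(np.round(d["xyz"],4).tolist(),round(d["p"],2)) for d in bot.pinpoint(p,t)][:1])
print(bot.state()["time"])
E
```

```text
False [-0.0146  0.0001  0.08  ]
False [-0.0498  0.      0.0809]
True [-0.0423 -0.      0.0804] [-0.2119493   0.88739156  0.04158804]
[-0.0425 -0.      0.0804] [-0.30866703  0.13986507 -0.7718448 ]
tube_block [([0.5725, -0.1918, 0.0723], 0.61)]
block_seat [([0.5747, -0.1929, 0.0739], 0.83)]
knob_grip [([0.6018, -0.2038, 0.1774], 0.64)]
tube_block [([0.577, -0.1919, 0.0729], 0.56)]
block_seat [([0.5758, -0.1936, 0.0693], 0.97)]
knob_grip [([0.4391, -0.165, 0.0527], 0.73)]
20.5333
```

View pics/d_scene.png

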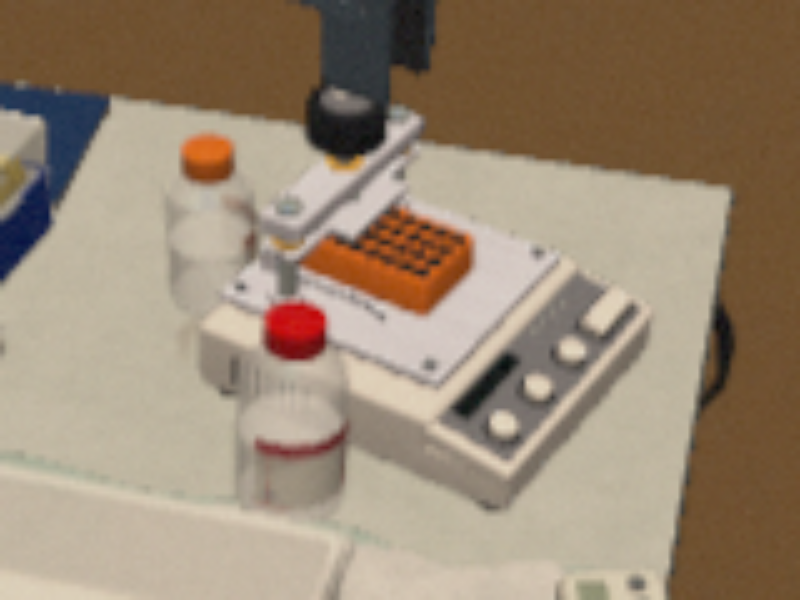

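View pics/d_top.png

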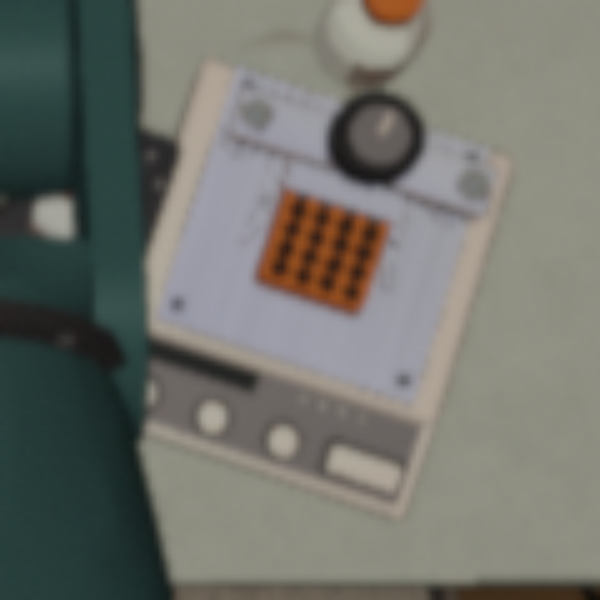

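The block sits under the plate with its front corners at top-crop (257,278) and (360,312), and looks straight. I'll check these against the knob centre (378,138) and the tray front edge, (160,322) to (418,405).

```bash
python3 - <<'E'
from station import bot
from h import *
p=bot.capture("top")
c,s=np.cos(SA),np.sin(SA)
for n,uv,z in(("front",[(257,278),(360,312)],.098),("knob",[(378,138)],.187),("trayfront",[(160,322),(418,405)],.072)):
    w=unproject(p,np.array(uv)/5+[329.6,164.6],z)[:,:2]-[SX,SY]; print(n,(w@np.array([[c,-s],[s,c]])).round(4))
E
```

```text
front [[-0.0237  0.0326]
 [-0.0231 -0.0298]]
knob [[0.0564 0.0016]]
trayfront [[-0.0632  0.0765]
 [-0.06   -0.0818]]
```

The block front is at shaker x = -23.4 mm (expected -24), so it is home. Next is the knob.

```bash
cat > knob.py <<'E'
from station import bot
from h import *
K=sh(.0575,0,0)[:2]
def q(z,j6):
    a=np.array(bot.ik([*K,z],down(SA)),float); a[5]=j6; return a
def rep(t): s=bot.state(); print(t,"t%.1f w%.1f z%.4f j6 %.0f tz %.2f"%(s["time"],s["grip_width"]*91,s["eef_pos"][2],s["joints"][5],s["torque"][2]),np.round(s["ft_force"],1))
E
python3 - <<'E'
from knob import *
print(q(.25,0).round(1))
bot.grip(.7); bot.movej(q(.25,-170)); rep("above"); print(bot.state()["eef_pos"],K)
print(bot.move_l([*K,.166],feed=.12,stop_force=8)); rep("down")
bot.grip(0.0); rep("grip")
for d in range(0,341,68)[1:]:
    bot.movej(q(.166-.0021*np.radians(d),-170+d)); rep(d)
E
```

```text
[-20.7  13.8 105.8  -0.   60.4   0. ]
above t25.3 w63.9 z0.2500 j6 -170 tz 0.00 [-0.1  0.5  0.4]
[ 0.60310354 -0.20293485  0.25004268] [np.float64(0.6030987987383314), np.float64(-0.203002609596663)]
False
down t26.2 w63.5 z0.1666 j6 -170 tz 0.05 [-0.4 -0.3  0.7]
grip t26.6 w49.3 z0.1668 j6 -170 tz 0.04 [-3.6  1.6  4.8]
68 t27.7 w49.2 z0.1642 j6 -102 tz -0.13 [-4.1  4.9  7.6]
136 t28.8 w49.3 z0.1617 j6 -34 tz -0.07 [-1.8  6.8  6.1]
204 t29.8 w49.3 z0.1593 j6 34 tz -0.10 [0.3 6.1 4.5]
272 t30.9 w49.3 z0.1568 j6 102 tz -0.09 [1.7 4.3 6.6]
340 t32.0 w49.1 z0.1543 j6 170 tz -0.09 [-2.7  2.2  9. ]
```

```bash
python3 - <<'E'
from knob import *
import cv2
bot.grip(.7); rep("open"); bot.movej(q(.1543,60)); bot.grip(0.0); rep("regrip")
z=.1543
for i,d in enumerate(range(15,106,15)):
    bot.movej(q(z-.0021*np.radians(d),60+d)); rep(d)
    if abs(bot.state()["torque"][2])>.5: break
bot.grip(.7); rep("open")
bot.move_l([*K,.25],feed=.2); bot.move_to(sh(-.08,.2,.35),down(SA))
bot.grip(0.0)
p=bot.capture("scene"); cv2.imwrite("pics/e.png",cv2.resize(p["image"][110:230,270:430],None,fx=5,fy=5))
for t in("knob_grip","clamp_plate"): print(t,[(np.round(d["xyz"],4).tolist(),round(d["p"],2)) for d in bot.pinpoint(p,t)][:1])
rep("end")
n=np.array([-np.sin(.1745),0,np.cos(.1745)]);c,s=np.cos(SA),np.sin(SA);Rz=np.array([[c,-s,0],[s,c,0],[0,0,1]])
Rk=Rz@np.column_stack([[np.cos(.1745),0,np.sin(.1745)],[0,-1,0],-n]); print(np.linalg.det(Rk))
for y in(.071,.027,-.067):
    for o in(.06,.0): print(y,o,bot.ik(np.array(sh(-.1061,y,.0555))+o*(Rz@n),Rk))
E
```

```text
open t32.5 w63.6 z0.1534 j6 170 tz 0.03 [-0.  -0.3 -0.4]
regrip t34.5 w49.1 z0.1543 j6 60 tz -0.04 [-0.7  3.8  2. ]
15 t34.9 w49.4 z0.1538 j6 75 tz -0.03 [-1.   5.4  4.2]
30 t35.2 w49.4 z0.1533 j6 90 tz -0.05 [-0.   6.   3.1]
45 t35.6 w49.4 z0.1528 j6 105 tz 0.23 [0.1 5.6 4. ]
60 t36.0 w49.5 z0.1526 j6 120 tz 0.11 [0.7 2.9 6.1]
75 t36.3 w49.3 z0.1522 j6 135 tz 0.14 [0.2 0.2 6.5]
90 t36.7 w49.3 z0.1517 j6 150 tz 0.22 [-1.2 -2.1  8.9]
105 t37.0 w49.0 z0.1512 j6 165 tz 0.21 [-3.6 -3.2 10.1]
open t37.5 w63.7 z0.1502 j6 165 tz 0.04 [ 0.4  0.7 -0.3]
knob_grip [([0.5982, -0.0491, 0.0014], 0.66)]
clamp_plate [([0.5986, -0.0483, -0.0006], 0.6)]
end t40.3 w0.0 z0.3500 j6 110 tz -0.04 [-0.6 -0.3  0.1]
1.0
0.071 0.06 [-11.62652215   6.47263568 133.03110306  -2.67956711  30.61820682
 100.07086986]
0.071 0.0 [-11.81553621  14.85191868 132.40168717  -3.42822391  22.87322108
 100.73742688]
0.027 0.06 [-17.61432727   5.90748564 133.68941241  -0.64978304  30.411954
  92.42651372]
0.027 0.0 [-17.66054691  14.41185914 133.05224881  -0.8369985   22.5450423
  92.59365206]
-0.067 0.06 [-30.49464173   6.11227    133.4518269    3.71871883  30.67035811
  75.97773344]
-0.067 0.0 [-30.22959206  14.57103031 132.81749074   4.76953158  22.85548224
  75.04214225]
```

View pics/e.png

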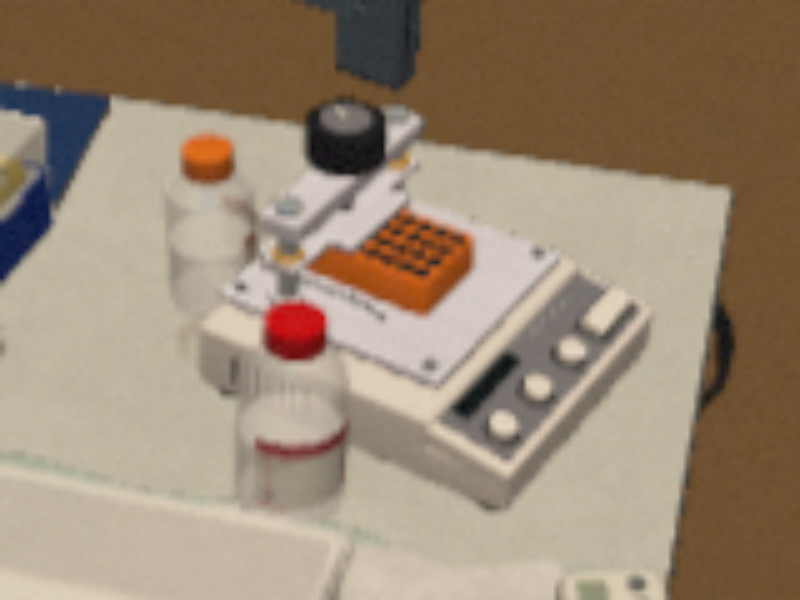

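The clamp is down: the knob (crop 345,140) now sits just above the crossbar, about 16 px lower, and the resisting torque stepped up at about 380° of turning before the pads slipped on the stop. Next, the keys.

```bash
python3 - <<'E'
from station import bot
from h import *
import cv2
a=np.radians(10);c,s=np.cos(SA),np.sin(SA);Rz=np.array([[c,-s,0],[s,c,0],[0,0,1]])
n=Rz@[-np.sin(a),0,np.cos(a)]; Rk=Rz@np.array([[np.cos(a),0,np.sin(a)],[0,-1,-0.],[np.sin(a),0,-np.cos(a)]])
P=lambda y,o:np.array(sh(-.1061,y,.0555))+o*n
bot.move_to(P(.071,.18),Rk)
for k,y in(("wake",.071),("fast",.027),("start",-.067)):
    bot.move_l(P(y,.03),feed=.15)
    h0=bot.move_l(P(y,-.003),feed=.03,stop_force=1.6); d0=(np.array(bot.state()["eef_pos"])-P(y,0))@n
    h=bot.move_l(P(y,-.012),feed=.015,stop_force=8)
    st=bot.state(); d1=(np.array(st["eef_pos"])-P(y,0))@n; bot.pause(.15)
    st2=bot.state(); d2=(np.array(st2["eef_pos"])-P(y,0))@n
    print(k,h0,round(d0*1e3,2),h,round(d1*1e3,2),round(d2*1e3,2),np.round(st["ft_force"],1),np.round(st2["ft_force"],1),"t",st2["time"])
    bot.move_l(P(y,.03),feed=.1)
E
```

```text
wake True -1.56 True -5.23 -5.16 [-7.2  1.6 20.9] [-6.2  1.3 16.5] t 43.7583
fast True -1.55 True -5.25 -5.19 [-7.1  2.4 20.3] [-5.3  1.7 15.9] t 46.225
start True -1.56 True -5.29 -5.22 [-6.8  1.9 18.2] [-4.7  2.1 16.1] t 49.025
```

```bash
python3 - <<'E'
from station import bot
from h import *
import cv2
bot.move_l(sh(-.12,-.067,.22),feed=.2); bot.move_to(sh(-.08,.25,.35),down(SA))
for n in("scene","top"):
    p=bot.capture(n)
    if n=="scene": cv2.imwrite("pics/f.png",cv2.resize(p["image"][110:350,270:430],None,fx=2.5,fy=2.5))
    for t in("tube_block","block_seat","adapter","bottle_tall","bottle_small"): print(t,[(np.round(d["xyz"],4).tolist(),round(d["p"],2)) for d in bot.pinpoint(p,t)][:1])
print(bot.state()["time"],bot.state()["ft_force"])
E
```

```text
tube_block [([0.5732, -0.1902, 0.0721], 0.95)]
block_seat [([0.5745, -0.1936, 0.0734], 0.62)]
adapter [([0.4257, 0.1775, 0.0017], 0.64)]
bottle_tall [([0.5982, -0.0489, 0.003], 0.66)]
bottle_small [([0.6966, -0.2296, 0.0006], 0.66)]
tube_block [([0.5771, -0.1954, 0.0754], 0.57)]
block_seat [([0.5753, -0.1928, 0.0712], 0.66)]
adapter []
bottle_tall [([0.5983, -0.0433, 0.0003], 0.68)]
bottle_small [([0.6994, -0.2286, -0.003], 0.67)]
52.25 [-0.23135908  0.72487153  0.68246734]
```

View pics/f.png

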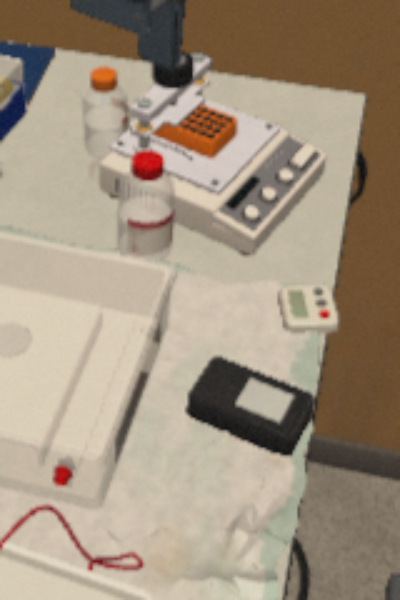

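The block is clamped at home (205,128), the keys are up, and the bottles and adapter are where they were.

```bash
python3 -c "
from station import bot
print(bot.finish_job())"
```

```text
the job is handed in; nothing more can be done
None
```

I set the tube block on the tray, pushed it home against the back stop and screwed the clamp down. Then I pressed wake, fast and start in that order and handed the job in at about 52 s of the 72 s allowed. The simulator reports no verdict, so success rests on the checks below.

- **Block:** its front edge measured x = -23.4 mm in the shaker frame, against -24 mm expected at home. The final network estimates were within about 4 mm of the seat, which is their noise. One small disagreement: the push stopped 2.3 mm short of where I had predicted.
- **Clamp:** I turned the grip through 445° in two strokes. The resisting torque rose at about 380°, which I took as the stop, with the pads slipping after that. The rise was only about 0.3 N m. The last pictures show the knob just above the crossbar and the plate on the block. I could not measure the force of the plate on the block directly.
- **Keys:** each of the three went down to a hard stop, still pushing back with about 16 N against the 4.8 N needed for full travel. The rightmost round key was not approached, and in the last picture all the keys looked released.
- **Bystanders:** the last estimates put both bottles and the adapter within a few millimetres of where they started. The last top view missed the adapter, so its position comes from the scene camera only.

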